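# Index the stamping press to its next blank

## Task

The plain beech disc lies in the turntable one index hole away from the press's stamp, on one side or the other. Press the red indexing plunger in, turn the table that one hole so that the plain disc comes under the stamp, and let the plunger spring fully up so that it locks the table there. Leave every disc lying in its nest, leave the other things on the bench alone, and finish clear of the press.

Things in the scene. Friction and masses are not known exactly. Their poses are not given: they have to be found in the camera images.
- plunger_top (a point): centre of the flat top of the red push knob of the indexing plunger: 36 mm across, 12 mm thick, axis vertical, on a lug of the turntable 130 mm from the table's axis, opposite the stamp at the start; 99 mm above the bench when up, 32 mm above the table's face, free from above. It is pressed straight down and goes round with the table
- plunger (a joint): plunger travel, m: 0 up, 0.012 pressed to its stop; spring 4 N at the top, 11 N at the stop. At 0 its domed pin stands in a hole of the fixed index plate and locks the table (0.5 mm play). Beyond 0.009 it is free, and the pressing finger can push the knob along. Between holes the plate keeps it at 0.008 or more even if let go; within 3 mm of a hole it springs up by itself when let go
- turntable (a joint): angle of the turntable about its vertical axis, rad: 0 at the start, growing anticlockwise seen from above. Six index holes, 1.047 rad (60 degrees) apart, one of them at 0. It turns with about 1 N at the knob and stays where it is left
- table_axis (a point): centre of the turntable's upper face, on its vertical axis, 67 mm above the bench. The aluminium table is 196 mm across, with six disc nests on a circle of 62 mm radius, 60 degrees apart, each with three 6 mm high steel dowels. It sits on a round steel index plate and green base 304 mm across, upper face 52 mm above the bench
- stamp_point (a point): fixed point straight below the brass stamp, 71 mm above the bench: the centre of a disc in the stamping nest. The stamp hangs 26 mm above the discs from a green press head (lowest part 101 mm above the bench, 50 mm wide); its arm, column and parked lever reach away from the plunger, up to 335 mm high
- disc_plain_center (a point): centre of the plain, unprinted beech disc, 50 mm across and 8 mm high, loose in a nest; at the start 60 degrees from the stamp to one side or the other
- disc_printed_a_center (a point): centre of a beech disc of the same size with a blue printed ring and dot, loose in the nest on the other side of the stamp
- disc_printed_b_center (a point): centre of a printed disc like that, loose in the nest under the stamp at the start
- disc_printed_c_center (a point): centre of a printed disc like that, loose in a nest 120 degrees clockwise from the stamp at the start
- ink_tin: ink tin, 84 mm across, 55 mm high; origin under its centre; on the right side of the bench
- oil_bottle: amber bottle, 60 mm across, 190 mm high; origin under its centre; on the left side of the bench
- ink_roller: hand ink roller lying down, black 100 mm wide roller 40 mm across, dark handle, 190 mm long in all; origin on the bench below the roller's centre, handle towards its -x; on the left side of the bench
- composing_stick: steel composing stick, a flat tray 240 x 50 x 23 mm; origin under its centre, long along its x; on the right side of the bench
- wood_type: block of wooden poster type, 60 x 45 x 23 mm; origin under its centre; at the left, far side of the bench
There are look-alikes about, which are no part of the job. What is shaped like the part that bears disc_plain_center but purple is not meant. Leave any orange look-alike of the part that bears disc_printed_a_center alone.

How it is judged:
By the outcome, as a careful person would: the job done as asked, in the order asked, and still so for the second after the job is handed in, with the robot touching nothing.
It also fails if it takes over 42 s, if anything falls off the work surface, if the arm or the gripper's body presses on something with over 40 N, if the wrist force passes 120 N, or if a joint passes its speed limit or range.

## Robot

A 6-joint arm with a two-finger parallel gripper is mounted at the origin on the work surface. World frame = base frame: x ahead of the robot, y to its left, z up, the work surface at z = 0. Lengths are in m, angles in rad, forces in N, time in s.
With the tool pointing down it reaches from about 0.3 to 0.875 m from the base axis. Payload 6.4 kg.
Tool frame: the origin (TCP) lies between the finger pads; the fingertips stand 19 mm ahead of it and the grasp point (between the pads) is the TCP (ctrl.tips_ahead is the z of the fingertips in the tool frame, in m); z points along the fingers, y is the line along which they close (so a half turn about z gives the same grasp; the last joint's range is limited). The gripper opens to 85 mm and grips with 20 to 120 N. Pads are 22 mm wide; open, the fingers measure 114 mm over their backs; the gripper's body (76 mm by 85 mm) begins 54 mm behind the grasp point. The pads swing forward as they close: fully open they stand 13 mm farther back than shut.
Start: joints at [0.939, 0.181, 1.607, -0, 1.354, -0.206], TCP at [0.237, 0.524, 0.25] pointing down, gripper open.
Joint ranges: [-2.99, 2.99], [-0.89, 2.07], [0.3, 2.58], [-1.14, 4.28], [0, 2.63], [-3.12, 3.12]. Speed limits (rad/s): [2.57, 2.57, 3.01, 3.14, 3.14, 3.14].

## Interface

Orientations are given as a unit quaternion [w, x, y, z].
In Python, from bench import readout, vision, ctrl gives the robot as it stands.
- The arm moves only by the tool play_rows, never from a script. Its arguments are lists of equal length, an entry for each row: "xyz": the shift along the tool's x, y, z in mm, a list of three; "rot": the turn, a rotation vector about the tool's x, y, z in rad, a list of three; "grip": the opening, from 0 (shut) to 1 (fully open). In form: {"xyz": [[x, y, z], ...], "rot": [[rx, ry, rz], ...], "grip": [grip, ...]}. A call has exactly 10 rows; each row is the pose to reach, as a shift and turn from the pose commanded when the call began, along the tool's axes at that moment; what a row does not reach only later rows make up. A row lasts 1/8 s, in which the tool goes at most 62.5 mm and 10.7 degrees, less where a joint would pass 70% of its speed; a pose out of reach is approached as far as the arm can. A call with a gripper value outside its range is refused whole. The fingers move at their own pace and stop on an object; the grip force is fixed at half the most. Time passes only in rows, so rows that repeat a pose let the fingers close, or fill a call up. It gives the time, the measured TCP pose, the force, the opening and the grip force at its end, in the units of the state.
- readout.get_obs(): the state, without advancing time (a new reading comes with each control period).
- vision.camera(name): name is "scene" or "top"; returns a dict with "color" (420x560x3 uint8, red, green, blue), "depth" (420x560 float32, m along the optical axis (not along the pixel's ray), 0 where there is no reading), "camera_matrix" (3x3 intrinsics, pixels), "extrinsics" (4x4, takes a point from camera to world coordinates). Camera axes: x right, y down, z forward; pixel columns grow to the right and rows downward; lengths in m; the calibration is good to about 2 mm. A picture is of the moment at which its call begins.
- ctrl.hand_in(): hands the job in; it is judged then, once.
The state is a dict: "time_s": time; "q": joint angles; "dq": joint speeds; "joint_efforts": joint torques, N m; "eef_pos": TCP position; "eef_rot": TCP orientation; "wrist_force": force on the tool from outside, world axes, zero at the start; "torque": the same for the moment, N m; "opening": opening from 0.0 (shut) to 1.0 (fully open); "grasp_force": force on a finger pad.
Only numpy, scipy, OpenCV 4.12 (cv2) and the standard library are available. Lean on these libraries where they do the work, as an engineer would, in place of code of your own. Each camera call takes 0.05 s, during which the arm holds its last target. There are 200 camera calls.

## Working session

There is one attempt and no reset: what is moved stays moved. The work goes in short steps, Python scripts to look and compute and a tool call to move; the robot and the scene stay as the last step left them, time stands still between calls to the robot, and variables do not carry over. Pictures are saved under pics/ and viewed, at most 10 in all, crops included, and the job is handed in when it is done.

Besides the shell and the picture viewer there is one more tool, called by a JSON object that holds its "op" and its "data". play_rows: Moves the arm, as the interface text tells. Its arguments: {"type":"object","properties":{"xyz":{"type":"array","items":{"type":"array","items":{"type":"number"}}},"rot":{"type":"array","items":{"type":"array","items":{"type":"number"}}},"grip":{"type":"array","items":{"type":"number"}}},"required":["xyz","rot","grip"]}

```bash
mkdir -p pics; cat > h.py <<'E'
import numpy as np, cv2
from bench import readout, vision, ctrl
def grab(n,f=None):
    c=vision.camera(n)
    if f: cv2.imwrite(f,c["color"][:,:,::-1])
    return c
def cast(c,u,v,z):
    K,T=c["camera_matrix"],c["extrinsics"]
    d=T[:3,:3]@np.linalg.solve(K,[u,v,1.]); o=T[:3,3]
    return o+d*(z-o[2])/d[2]
def blobs(c,lo,hi,amin=30):
    h=cv2.cvtColor(c["color"],cv2.COLOR_RGB2HSV); m=cv2.inRange(h,lo,hi)
    n,l,s,ce=cv2.connectedComponentsWithStats(m)
    return [(s[i].tolist(),ce[i]) for i in range(1,n) if s[i,4]>amin]
E
python3 - <<'E'
from h import *
for n in("top","scene"):
    c=grab(n,f"pics/{n}0.png"); print(n,c["extrinsics"].round(3).tolist())
    for lo,hi in(((0,150,80),(6,255,255)),((174,150,80),(180,255,255))):
        for s,ce in blobs(c,lo,hi): print(s,ce.round(1),cast(c,*ce,.099).round(4))
o=readout.get_obs(); print(o["eef_pos"],o["eef_rot"],o["time_s"])
E
```

```text
top [[0.003, -0.993, 0.121, 0.395], [-1.0, -0.003, -0.001, 0.014], [0.001, -0.121, -0.993, 1.246], [0.0, 0.0, 0.0, 1.0]]
[220, 194, 11, 12, 104] [224.8 199.8] [0.5473 0.1441 0.099 ]
scene [[0.197, 0.547, -0.814, 1.424], [0.98, -0.118, 0.159, -0.181], [-0.009, -0.829, -0.559, 0.684], [0.0, 0.0, 0.0, 1.0]]
[334, 198, 13, 10, 101] [339.9 202.2] [0.5565 0.1407 0.099 ]
[0.23721729 0.52327625 0.2494813 ] [-3.11176923e-04  2.11300166e-01  9.77420901e-01 -7.25533485e-04] 0.1
```

View pics/top0.png

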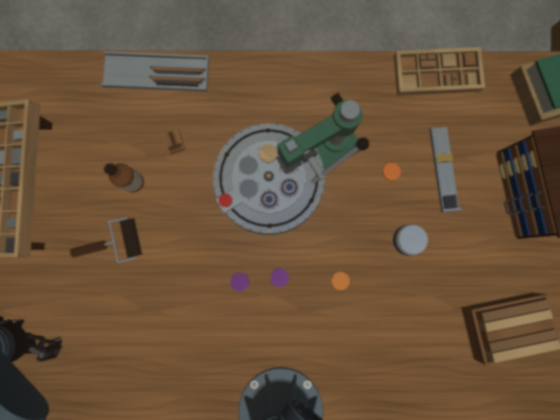

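View pics/scene0.png

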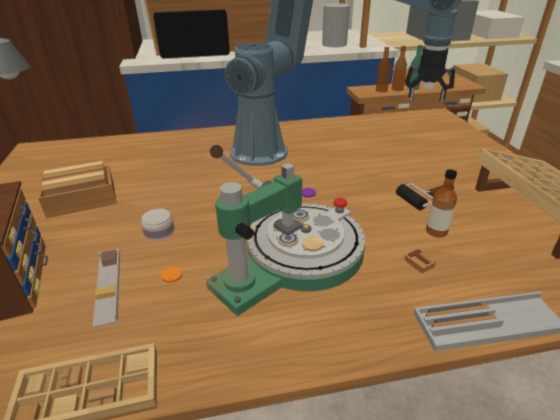

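The knob is at top (225,200) and the hub at (268,176). The plain disc is at (268,153), the printed discs at (289,187) and (269,199), and the stamp is towards (289,165). The plain disc has to go clockwise to reach the stamp. Next I'll measure the axis.

```bash
python3 - <<'E'
from h import *
from scipy.spatial.transform import Rotation as R
c=grab("top"); im=c["color"]
cv2.imwrite("pics/crop1.png",cv2.resize(im[115:240,205:375],None,fx=4,fy=4,interpolation=cv2.INTER_CUBIC)[:,:,::-1])
for nm,lo,hi,z in(("beech",(12,60,120),(30,255,255),.075),("blue",(100,60,30),(130,255,255),.075)):
    for s,ce in blobs(c,lo,hi,12):
        if 205<ce[0]<330 and 120<ce[1]<240: print(nm,s,ce.round(1),cast(c,*ce,z).round(4))
m=cv2.inRange(cv2.cvtColor(im,cv2.COLOR_RGB2HSV),(0,0,60),(180,70,255))
m[:, :205]=0;m[:,335:]=0;m[:115]=0;m[240:]=0
cs=max(cv2.findContours(m,cv2.RETR_EXTERNAL,cv2.CHAIN_APPROX_NONE)[0],key=cv2.contourArea)
P=np.array([cast(c,*p[0].astype(float),.052)[:2] for p in cs])
for k in range(6):
    A=np.c_[2*P,np.ones(len(P))]; s=np.linalg.lstsq(A,(P**2).sum(1),rcond=None)[0]
    r=np.sqrt(s[2]+s[:2]@s[:2]); e=np.hypot(*(P-s[:2]).T)-r; P=P[abs(e)<max(.004,1.5*np.median(abs(e)))]
print("plate",s[:2],r,len(P))
k=cast(c,224.8,199.8,.099)[:2]; print("k",k,np.hypot(*(k-s[:2])))
print("hub",cast(c,268,176,.075))
o=readout.get_obs();q=o["eef_rot"];print(R.from_quat([*q[1:],q[0]]).as_matrix().round(3))
E
```

```text
beech [199, 129, 31, 4, 71] [213.6 130.4] [0.7372 0.1798 0.075 ]
beech [259, 144, 18, 18, 248] [267.8 152.9] [0.6762 0.0348 0.075 ]
beech [217, 148, 7, 6, 19] [220.3 150.1] [0.6834 0.161  0.075 ]
beech [321, 202, 7, 3, 18] [324.1 202.9] [ 0.5427 -0.1131  0.075 ]
beech [208, 210, 13, 3, 25] [214.6 211.1] [0.5205 0.173  0.075 ]
beech [214, 217, 13, 2, 16] [220.  217.8] [0.5029 0.1586 0.075 ]
beech [277, 233, 61, 13, 515] [305.6 238.9] [ 0.4486 -0.0643  0.075 ]
blue [283, 180, 13, 5, 17] [288.9 181.2] [ 0.6002 -0.0211  0.075 ]
blue [287, 184, 5, 6, 25] [289.  186.6] [ 0.5858 -0.0212  0.075 ]
blue [282, 186, 15, 9, 27] [289.1 190.8] [ 0.5746 -0.0215  0.075 ]
blue [262, 192, 14, 6, 18] [267.9 193.6] [0.567  0.0339 0.075 ]
blue [266, 196, 6, 6, 25] [268.7 198.9] [0.553  0.0318 0.075 ]
blue [263, 201, 13, 6, 19] [269.8 204.3] [0.5387 0.029  0.075 ]
plate [0.61418548 0.03243181] 0.15013597785864433 278
k [0.5471312  0.14415435] 0.13030042524315888
hub [0.61392132 0.03400013 0.075     ]
[[-0.911  0.413 -0.001]
 [ 0.413  0.911 -0.001]
 [ 0.    -0.001 -1.   ]]
```

View pics/crop1.png

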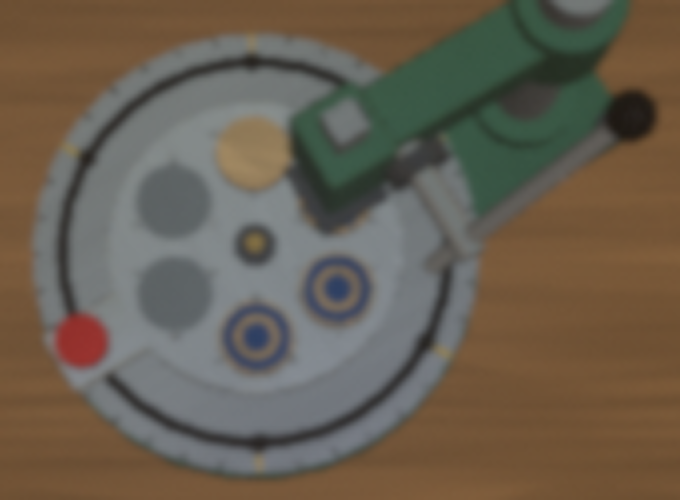

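{"op": "play_rows", "data": {"xyz": [[-44,-22,0],[-95,-47,0],[-146,-72,5],[-197,-97,15],[-248,-123,30],[-299,-148,45],[-350,-173,60],[-400,-198,75],[-439,-217,89],[-439,-217,89]], "rot": [[0,0,0],[0,0,0],[0,0,0],[0,0,0],[0,0,0],[0,0,0],[0,0,0],[0,0,0],[0,0,0],[0,0,0]], "grip": [0,0,0,0,0,0,0,0,0,0]}}

```text
time_s: 1.4
eef_pos: [0.5483, 0.142, 0.1597]
eef_rot: [-0.001, 0.213, 0.977, -0.001]
wrist_force: [0.2, 0.4, 0.3]
opening: 0.0
grasp_force: 0.0
```

{"op": "play_rows", "data": {"xyz": [[0,0,5],[0,0,10],[0,0,15],[0,0,20],[0,0,25],[0,0,30],[0,0,33],[0,0,35],[0,0,35],[0,0,35]], "rot": [[0,0,0],[0,0,0],[0,0,0],[0,0,0],[0,0,0],[0,0,0],[0,0,0],[0,0,0],[0,0,0],[0,0,0]], "grip": [0,0,0,0,0,0,0,0,0,0]}}

```text
time_s: 2.65
eef_pos: [0.5478, 0.1447, 0.1265]
eef_rot: [0.0, 0.211, 0.977, 0.0]
wrist_force: [-0.0, -0.2, -0.1]
opening: -0.002
grasp_force: 0.0
```

```bash
python3 - <<'E'
from h import *
a=grab("scene")["color"][140:250,270:410]; a=cv2.resize(a,None,fx=5,fy=5,interpolation=cv2.INTER_CUBIC)
cv2.imwrite("pics/s1.png",a[:,:,::-1]); print(readout.get_obs()["eef_pos"])
E
```

```text
[0.5478388  0.14470528 0.12649214]
```

View pics/s1.png

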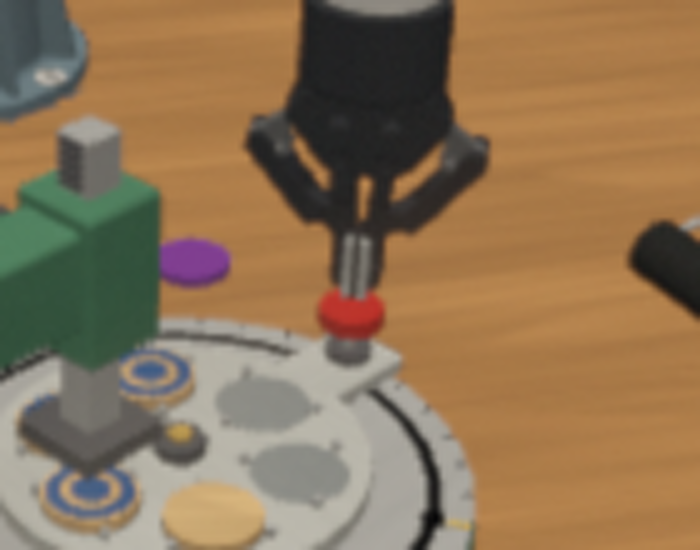

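The closed fingertips are centred just above the red knob (crop 350,290). Pressing down now.

{"op": "play_rows", "data": {"xyz": [[0,0,4],[0,0,8],[0,0,11],[0,0,14],[0,0,17],[0,0,19],[0,0,20],[0,0,20],[0,0,20],[0,0,20]], "rot": [[0,0,0],[0,0,0],[0,0,0],[0,0,0],[0,0,0],[0,0,0],[0,0,0],[0,0,0],[0,0,0],[0,0,0]], "grip": [0,0,0,0,0,0,0,0,0,0]}}

```text
time_s: 3.95
eef_pos: [0.5486, 0.1452, 0.1077]
eef_rot: [0.001, 0.211, 0.977, 0.001]
wrist_force: [-2.2, 1.8, 10.2]
opening: -0.003
grasp_force: 4.8
```

```bash
python3 - <<'E'
from h import *
M=np.array([[-.911,.413],[.413,.911]])
p=lambda a:130*np.array([np.cos(np.radians(a)),np.sin(np.radians(a))])
for s,st in((120.9,3.2),(90,3.4)):
    print([(M@(p(s-st*i)-p(s))).round(1).tolist()+[s-st*i] for i in range(1,11)])
E
```

```text
[[-4.3, 5.9, 117.7], [-8.9, 11.5, 114.5], [-13.8, 16.8, 111.30000000000001], [-19.1, 21.8, 108.10000000000001], [-24.6, 26.6, 104.9], [-30.3, 31.0, 101.7], [-36.3, 35.1, 98.5], [-42.5, 38.9, 95.30000000000001], [-48.9, 42.3, 92.10000000000001], [-55.5, 45.4, 88.9]]
[[-7.1, 3.0, 86.6], [-14.4, 5.5, 83.2], [-21.8, 7.6, 79.8], [-29.4, 9.3, 76.4], [-37.0, 10.5, 73.0], [-44.6, 11.3, 69.6], [-52.4, 11.6, 66.2], [-60.1, 11.4, 62.8], [-67.8, 10.8, 59.400000000000006], [-75.4, 9.8, 56.0]]
```

{"op": "play_rows", "data": {"xyz": [[-4,6,0.8],[-9,11.5,0.8],[-14,17,0.8],[-19,22,0.8],[-24.5,26.5,0.8],[-30,31,0.8],[-36,35,0.8],[-42.5,39,0.8],[-49,42.5,0.8],[-49,42.5,0.8]], "rot": [[0,0,0],[0,0,0],[0,0,0],[0,0,0],[0,0,0],[0,0,0],[0,0,0],[0,0,0],[0,0,0],[0,0,0]], "grip": [0,0,0,0,0,0,0,0,0,0]}}

```text
time_s: 5.2
eef_pos: [0.6123, 0.1632, 0.1077]
eef_rot: [0.002, 0.211, 0.977, 0.001]
wrist_force: [0.1, -1.1, 9.9]
opening: -0.001
grasp_force: 5.0
```

```bash
python3 - <<'E'
from h import *
c=grab("top","pics/t2.png")
for s,ce in blobs(c,(12,60,120),(30,255,255),100):
    if 205<ce[0]<330 and 120<ce[1]<220:
        p=cast(c,*ce,.075)-[.6144,.0330,0]; print(s,p,np.hypot(*p[:2]),np.degrees(np.arctan2(p[1],p[0])))
for s,ce in blobs(c,(100,60,30),(130,255,255),12):
    if 240<ce[0]<310 and 140<ce[1]<210:
        p=cast(c,*ce,.075)-[.6144,.0330,0]; print(s,p.round(4),np.hypot(*p[:2]).round(4),np.degrees(np.arctan2(p[1],p[0])))
c=grab("scene")
for s,ce in blobs(c,(0,150,80),(6,255,255)): print(s,cast(c,*ce,.09))
print(readout.get_obs()["eef_pos"])
E
```

```text
[238, 119, 52, 6, 166] [0.14995477 0.02079861 0.075     ] 0.15139026986024032 7.896499435185278
[289, 172, 6, 6, 27] [ 0.0036 -0.0612  0.075 ] 0.0613 -86.67202818875677
[285, 175, 15, 8, 27] [-0.0085 -0.0619  0.075 ] 0.0625 -97.84838765021803
[250, 189, 15, 15, 42] [-0.0555  0.0315  0.075 ] 0.0638 150.38359746485037
[273, 188, 15, 8, 18] [-0.0392 -0.0279  0.075 ] 0.0481 -144.54278559245506
[279, 193, 5, 5, 23] [-0.051  -0.0329  0.075 ] 0.0607 -147.18255253453296
[255, 194, 5, 5, 24] [-0.0536  0.0294  0.075 ] 0.0611 151.2632560147585
[274, 197, 14, 6, 19] [-0.0651 -0.0298  0.075 ] 0.0716 -155.41261761237257
[348, 214, 13, 10, 77] [0.62675778 0.15522915 0.09      ]
[0.61206102 0.16319612 0.10767778]
```

{"op": "play_rows", "data": {"xyz": [[-7,3,0.3],[-14.5,6,0.3],[-22,8,0.3],[-29.5,10,0.3],[-37,11,0.3],[-44.5,12,0.3],[-52,12.5,0.3],[-60,12.5,0.3],[-67,12,0.3],[-67,12,0.3]], "rot": [[0,0,0],[0,0,0],[0,0,0],[0,0,0],[0,0,0],[0,0,0],[0,0,0],[0,0,0],[0,0,0],[0,0,0]], "grip": [0,0,0,0,0,0,0,0,0,0]}}

```text
time_s: 6.55
eef_pos: [0.6783, 0.1464, 0.1077]
eef_rot: [0.003, 0.211, 0.977, 0.001]
wrist_force: [1.6, 0.3, 10.4]
opening: -0.0
grasp_force: 4.8
```

```bash
python3 - <<'E'
from h import *
c=grab("top","pics/t3.png")
for s,ce in blobs(c,(100,60,30),(130,255,255),12):
    if 240<ce[0]<310 and 130<ce[1]<210:
        p=cast(c,*ce,.075)-[.6144,.0330,0]; print(s,p.round(4),np.hypot(*p[:2]).round(4),np.degrees(np.arctan2(p[1],p[0])))
p=readout.get_obs()["eef_pos"]-[.6144,.033,0];print(p,np.hypot(*p[:2]),np.degrees(np.arctan2(p[1],p[0])))
E
```

```text
[282, 179, 15, 15, 47] [-0.0288 -0.0547  0.075 ] 0.0618 -117.80572487505111
[241, 181, 15, 15, 48] [-0.0331  0.0547  0.075 ] 0.064 121.15884382252047
[287, 184, 5, 5, 23] [-0.0275 -0.0544  0.075 ] 0.0609 -116.8302351883699
[246, 186, 5, 5, 23] [-0.0326  0.053   0.075 ] 0.0622 121.6476055771099
[262, 192, 15, 15, 48] [-0.0622 -0.0031  0.075 ] 0.0622 -177.13641343641723
[267, 196, 6, 6, 25] [-0.0609 -0.0022  0.075 ] 0.061 -177.9157827968513
[0.06372422 0.11344928 0.1076536 ] 0.13012115788730735 60.677169690805634
```

{"op": "play_rows", "data": {"xyz": [[-1,0,0],[-2,0,0],[-2,0,0],[-2,0,-3],[-2,0,-6],[-2,0,-9],[-2,0,-12],[-2,0,-20],[-2,0,-32],[-2,0,-45]], "rot": [[0,0,0],[0,0,0],[0,0,0],[0,0,0],[0,0,0],[0,0,0],[0,0,0],[0,0,0],[0,0,0],[0,0,0]], "grip": [0,0,0,0,0,0,0,0,0,0]}}

```text
time_s: 7.85
eef_pos: [0.6772, 0.1456, 0.1506]
eef_rot: [-0.001, 0.211, 0.977, -0.0]
wrist_force: [1.3, 0.2, 0.5]
opening: -0.003
grasp_force: 0.0
```

{"op": "play_rows", "data": {"xyz": [[0,0,-20],[0,0,-45],[0,0,-75],[20,10,-100],[50,25,-110],[85,42,-110],[120,60,-110],[155,77,-110],[180,90,-110],[180,90,-110]], "rot": [[0,0,0],[0,0,0],[0,0,0],[0,0,0],[0,0,0],[0,0,0],[0,0,0],[0,0,0],[0,0,0],[0,0,0]], "grip": [0,0,0,0,0,0,0,0,0,0]}}

```text
time_s: 9.1
eef_pos: [0.5498, 0.3036, 0.2617]
eef_rot: [0.001, 0.21, 0.978, 0.0]
wrist_force: [-0.7, -1.0, 0.7]
opening: 0.0
grasp_force: 0.0
```

```bash
python3 - <<'E'
from h import *
c=grab("top"); s_=grab("scene")
for s,ce in blobs(c,(0,150,80),(6,255,255)): 
    p=cast(c,*ce,.099); d=[c["depth"][int(ce[1]),int(ce[0])]]; T=c["extrinsics"]; X=T[:3,:3]@(np.linalg.solve(c["camera_matrix"],[*ce,1])*d[0])+T[:3,3]
    print("knob",ce,p,X,np.degrees(np.arctan2(p[1]-.033,p[0]-.6144)))
for s,ce in blobs(c,(100,60,30),(130,255,255),12):
    if 240<ce[0]<310 and 130<ce[1]<210:
        p=cast(c,*ce,.075)-[.6144,.0330,0]; print(s,p.round(4),np.degrees(np.arctan2(p[1],p[0])))
a=cv2.resize(c["color"][115:240,205:375],None,fx=4,fy=4); b=cv2.resize(s_["color"][140:285,205:402],(680,500))
cv2.imwrite("pics/f_top.png",a[:,:,::-1]); cv2.imwrite("pics/f_sc.png",b[:,:,::-1])
o=readout.get_obs();print(o["eef_pos"],o["time_s"],o["wrist_force"])
E
```

```text
knob [224.11206897 150.31896552] [0.67694371 0.14805234 0.099     ] [0.67676279 0.14796608 0.09973685] 61.471014928457635
[283, 180, 13, 4, 14] [-0.0135 -0.0534  0.075 ] -104.18909110201253
[246, 185, 5, 6, 25] [-0.0316  0.0533  0.075 ] 120.63498108735595
[282, 185, 15, 10, 32] [-0.0394 -0.0543  0.075 ] -125.95202172718052
[287, 184, 5, 6, 25] [-0.0286 -0.0542  0.075 ] -117.8209015131259
[267, 196, 5, 6, 24] [-0.0609 -0.0019  0.075 ] -178.2104603885131
[0.55126457 0.30181394 0.26124846] 9.2 [ 0.10291506  0.02723755 -0.78784438]
```

View pics/f_top.png

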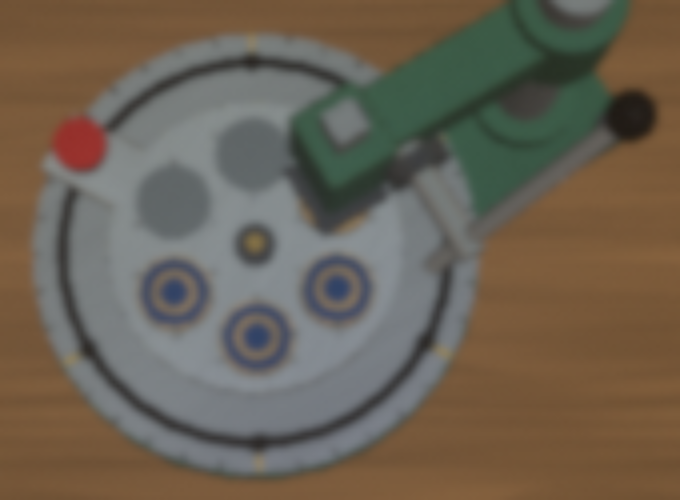

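View pics/f_sc.png

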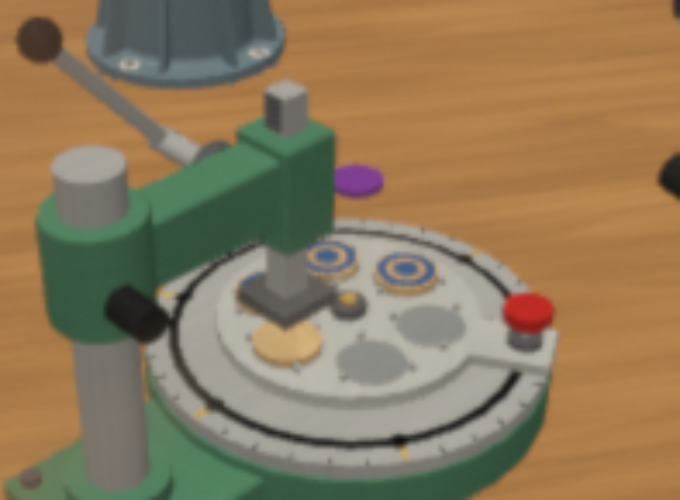

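The plain disc is now under the stamp (scene crop 288,340). The knob is up at about 99.7 mm and sits over the next hole, at 61.5°. All the discs lie flat in their nests and the arm is clear.

```bash
python3 -c "
from bench import ctrl
print(ctrl.hand_in())"
```

```text
the job is handed in; nothing more can be done
None
```

I turned the table one hole clockwise so the plain disc is under the stamp. The plunger sprang back up to its full height over that hole, all the discs are still in their nests, the arm is clear of the press, and the job was handed in at about 9 s on the robot's clock.

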